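Clamp the optics module in the service jig

TASK

On the eye clinic's service bench, slide the cream optics module along the jig's channel until it bears against the brass end stop, then push the red handle of the toggle clamp down over centre so that it stays down by itself and the rubber pad holds the module there. Go by feel: the point where the handle snaps over differs from one setting of the clamp to the next, and neither the module nor the handle may be pushed, squeezed or forced against its stop with more than about 30 N. Leave everything else on the bench where it is.

Things in the scene. Friction and masses are not known exactly. Their poses are not given: they have to be found in the camera images.
- jig: fixed aluminium jig plate, 300 x 110 x 18 mm. Origin: centre of its underside; x runs along it from the clamp end (-x) to the channel's mouth (+x), z up. The channel on its top, from x = 35 to 150 mm, is centred on y = 0, 47 mm wide between dark rails 10 mm high, 14 mm thick. The clamp's steel bracket (32 mm wide) stands at x = -65 to 13 mm, up to 104 mm above the bench
- end_stop: brass block, 14 x 40 x 22 mm, fixed on the jig's bed at the inner end of the channel. Origin: the lower edge, in the middle, of the face that the module must bear against; x as the jig's x (the face looks to +x)
- module: cream block 80 mm long (x), 44 wide (y), 32 high, about 0.45 kg, loose; on top a black lens port 24 mm across, 10 high, centred at x = +20 mm. Stands in the channel, 17 to 44 mm short of the stop. Origin: centre of its underside; x as the jig's x, within the channel's play. Push on its face at x = +40 mm, towards the jig's -x, until its face at x = -40 mm bears on the stop
- handle_axis (a point): middle of the handle's hinge axis in the clamp's bracket, 96 mm above the bench, at x = -52 mm on the jig's centre line. The axis is the jig's y. Axes as the jig's
- handle: clamp handle: steel bar, then a round-ended red sleeve 20 mm thick, 50 to 125 mm from its hinge axis. Origin on the axis; it points along its own -x. Starts raised, 45 to 87 degrees above the horizontal, leaning over the jig's -x end; to shut, swing it about the axis towards the jig's -x and down. After up to 12 degrees of loose play it lowers the clamp arm, on the other side, onto the module
- handle_grip (a point): middle of the red sleeve, 90 mm from the hinge axis. Pushed here the handle takes 1 to 2 N; once the pad meets the module it pushes back with up to about 9 N, fading again towards centre; past centre it drops by itself the last 3 degrees or so onto a hard stop. The clamp's hidden setting decides where: it comes to rest anywhere from 7 degrees below to 24 degrees above the horizontal
- pad: black rubber pad, 16 mm across, 10 mm thick, on a spring plunger under the free end of the steel clamp arm, 60 mm from the arm's hinge (which is 66 mm above the bench at the jig's x = 0). Origin: centre of its pressing face. With the clamp shut it presses on the module's top, 25 mm behind the face that bears on the stop, with 45 to 55 N
- eyepiece: bystander: black eyepiece, 42 mm across, 40 mm high, upright beside the jig. Origin: centre of its underside
- screwdriver: bystander: screwdriver 140 mm long lying beside the jig, along its x
- blue_box_a: bystander: blue cardboard box 120 x 90 x 30 mm, the lower of two in a stack. Origin: centre of its underside
- blue_box_b: bystander: an equal box on top of it
- saline: bystander: white bottle, 52 mm across, 120 mm high
- wipes_jar: bystander: jar, 72 mm across, 75 mm high
- lens_tray: bystander: grey divided tray 130 x 190 x 30 mm

How it is judged:
By the outcome, as a careful person would: the job done as asked, in the order asked, and still so for the second after the job is handed in, with the robot touching nothing.
It also fails if it takes over 54 s, if anything falls off the work surface, if the arm or the gripper's body presses on something with over 40 N, if the wrist force passes 120 N, or if a joint passes its speed limit or range.

ROBOT

A 6-joint arm with a two-finger parallel gripper is mounted at the origin on the work surface. World frame = base frame: x ahead of the robot, y to its left, z up, the work surface at z = 0. Lengths are in m, angles in degrees, forces in N, time in s.
With the tool pointing down it reaches from about 0.25 to 0.725 m from the base axis. Payload 9.7 kg.
Tool frame: the origin (TCP) lies midway between the tips of the shut fingers; the grasp point (between the pads) lies 19 mm behind it; z points along the fingers, y is the line along which they close (so a half turn about z gives the same grasp; the last joint's range is limited). The gripper opens to 85 mm and grips with 20 to 120 N. Pads are 22 mm wide; open, the fingers measure 114 mm over their backs; the gripper's body (76 mm by 85 mm) begins 54 mm behind the grasp point. The pads swing forward as they close: fully open they stand 13 mm farther back than shut.
Start: joints at [-77.292, 4.979, 10.078, 95.1, 0, 90], TCP at [0.121, -0.537, 0.231] pointing down, gripper open.
Joint ranges: [-179.16, 179.16], [-48.56, 103.87], [-65.8, 70.77], [-126.05, 130.52], [-82.76, 87.17], [-180, 180]. Speed limits (degrees/s): [127.2, 127.2, 147.25, 180, 180, 180].

INTERFACE

Orientations are given as [roll, pitch, yaw] about the fixed x, y, z axes, in that order (R = Rz(yaw) Ry(pitch) Rx(roll)).
In Python, from workcell import bot gives the robot as it stands.
- The arm moves only by the shell command python3 -m crank 'ROWS' [FORCE]. ROWS is JSON, a list of rows, each an object with "gripper": the finger opening in mm, from 0 to 85.4; "travel": the shift along the tool's x, y, z in mm, a list of three; "twist": the turn, a rotation vector about the tool's x, y, z in rad, a list of three. In form: [{"gripper": gripper, "travel": [tx, ty, tz], "twist": [rx, ry, rz]}, ...]. A call has 1 to 12 rows; each row shifts and turns the commanded pose from where the row before left it, along the tool's axes as they then stand; what a row does not reach is not made up. A row lasts 1/8 s, in which the tool goes at most 62.5 mm and 10.7 degrees, less where a joint would pass 70% of its speed; a pose out of reach is approached as far as the arm can. A call is refused whole if a number of a shift passes 62.5 or a number of a turn 0.188, either way. A call with a gripper value outside its range is refused whole. The fingers move at their own pace and stop on an object; FORCE is the grip in N (left out, the last holds). Time passes only in rows, so rows that do not move let the fingers close. It gives the time, the measured TCP pose, the force, the opening and the grip force at its end, in the units of the state.
- bot.get_obs(): the state, without advancing time (a new reading comes with each control period).
- bot.camera(name): name is "side" or "top"; returns the picture (480x640x3 uint8, red, green, blue); there is no depth.
- bot.calibration(name): a dict with "vfov" (degrees; the focal length in pixels is half the picture's height over the tangent of half this angle, whatever the lens; pixels are square), "cx", "cy" (the principal point, pixels), "k1" (the pictures are not rectified: a ray, as slopes to the right and down, at radius r is drawn at 1 + k1 r^2 times it, then the intrinsics apply), "camera_from_world" (4x4, takes a point from world to camera coordinates). Camera axes: x right, y down, z forward; pixel columns grow to the right and rows downward; lengths in m; the calibration is good to about 2 mm. A picture is of the moment at which its call begins. calibration takes no time and is no camera call.
- bot.job_done(): hands the job in; it is judged then, once.
The state is a dict: "time": time; "q": joint angles; "qd": joint speeds; "joint_efforts": joint torques, N m; "ee_pos": TCP position; "tcp_rot": TCP orientation; "wrist_force": force on the tool from outside, world axes, zero at the start; "torque": the same for the moment, N m; "opening": finger opening in m; "grasp_force": force on a finger pad.
Only numpy, scipy, OpenCV 4.12 (cv2) and the standard library are available. Lean on these libraries where they do the work, as an engineer would, in place of code of your own. Each camera call takes 0.05 s, during which the arm holds its last target. There are 200 camera calls.

## Working session

There is one attempt and no reset: what is moved stays moved. The work goes in short steps, Python scripts to look and compute and a shell command to move; the robot and the scene stay as the last step left them, time stands still between calls to the robot, and variables do not carry over. Pictures are saved under pics/ and viewed, at most 10 in all, crops included, and the job is handed in when it is done.

```bash
mkdir -p pics; ls
python3 - <<'E'
from workcell import bot
import cv2
o=bot.get_obs(); print(o)
for n in("top","side"):
    cv2.imwrite(f"pics/{n}0.png",bot.camera(n)[:,:,::-1]); print(n,bot.calibration(n))
E
```

```text
pics
{'time': 0.0, 'q': array([-7.72922820e+01,  5.01097925e+00,  1.00343595e+01,  9.50973141e+01,
       -6.04593449e-04,  8.99993909e+01]), 'qd': array([-0.01680992, -0.05983926, -0.06116918,  0.07266473,  0.04396797,
       -0.09375509]), 'joint_efforts': array([ 1.14302027e-03, -5.20391607e+01,  4.64800644e+01,  1.64266198e-02,
       -4.62107187e-05,  1.36577503e-05]), 'ee_pos': array([ 0.12093783, -0.53632027,  0.23058336]), 'tcp_rot': array([-1.79926066e+02,  6.03806915e-04,  1.27083279e+01]), 'wrist_force': array([-0.16146718, -0.52199693,  0.15870216]), 'torque': array([ 0.01597199, -0.01059779, -0.00679874]), 'grasp_force': 0.0, 'opening': 0.0857155692554381}
top {'vfov': 52.82361954700322, 'cx': 316.8985231440082, 'cy': 235.29214606637558, 'k1': -0.10541157815694976, 'camera_from_world': array([[-0.02096529, -0.99977435,  0.00342178, -0.0724598 ],
       [-0.9936907 ,  0.0204603 , -0.11027316,  0.61631114],
       [ 0.11017827, -0.0057121 , -0.99389543,  0.97680245],
       [ 0.        ,  0.        ,  0.        ,  1.        ]])}
side {'vfov': 55.100719648448376, 'cx': 319.85254881548406, 'cy': 235.80610839202973, 'k1': 0.010716917044421626, 'camera_from_world': array([[-0.94982699, -0.31267795,  0.00782263,  0.56745368],
       [-0.19791083,  0.58145415, -0.78914027,  0.27758098],
       [ 0.24219826, -0.75109491, -0.6141632 ,  0.79286594],
       [ 0.        ,  0.        ,  0.        ,  1.        ]])}
```

View pics/top0.png

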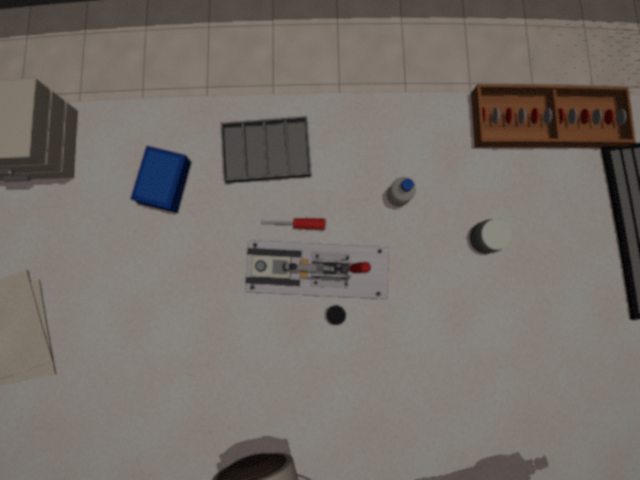

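View pics/side0.png

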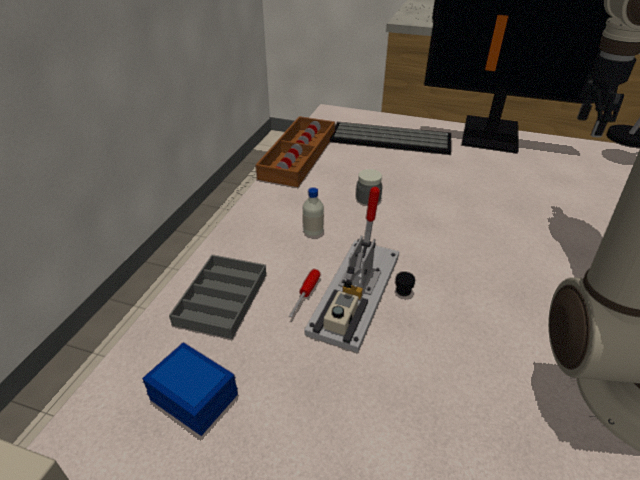

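The top view shows the jig at px (247–389, 240–298), its mouth to the left (world +y). The module's lens port is at about (261,266), the handle's red tip at about (361,267), the eyepiece at (336,315) and the screwdriver at (293,223). The side view has the jig at (310–398, 240–347) with the handle raised and its tip at (375,192). I'll enlarge both.

Run:
```python
import cv2
t=cv2.imread("pics/top0.png")[230:310,240:400]; s=cv2.imread("pics/side0.png")[180:355,280:420]
cv2.imwrite("pics/c1.png",cv2.resize(t,None,fx=5,fy=5,interpolation=cv2.INTER_CUBIC))
cv2.imwrite("pics/c2.png",cv2.resize(s,None,fx=3.4,fy=3.4,interpolation=cv2.INTER_CUBIC))
```

```text
(no output)
```

View pics/c1.png

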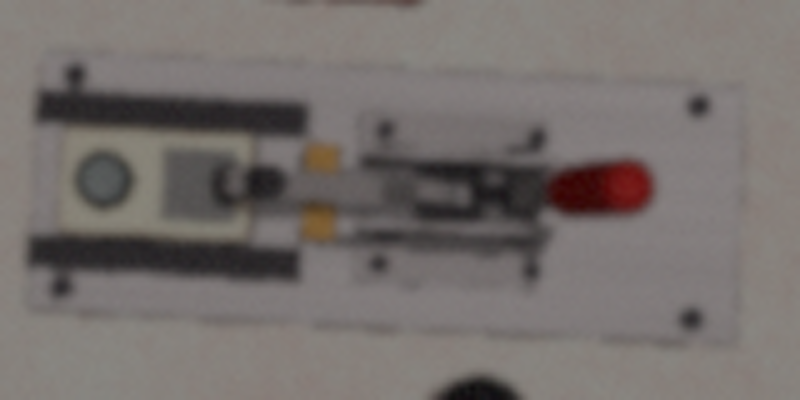

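View pics/c2.png

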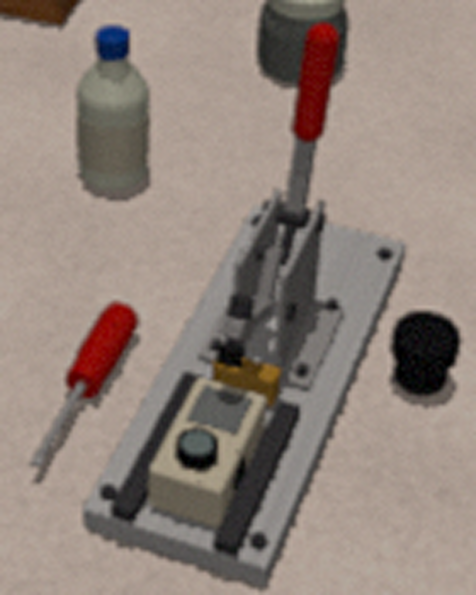

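The top crop gives the jig's top corners at (42,52), (745,85), (738,347) and (27,312), the lens port at (104,180), the module's ends at u=62 and 252, the brass stop at u≈305–340, and the sleeve's tip at (632,186). In the side crop the sleeve's tip is at (322,35) and its base at (308,135), the port's top is at (197,446), and the jig's corner is at (403,243).

```bash
cat > h.py <<'E'
import numpy as np, cv2
from workcell import bot
from scipy.optimize import least_squares
C={n:bot.calibration(n) for n in("top","side")}
def proj(n,P):
    c=C[n];T=c["camera_from_world"];f=240/np.tan(np.radians(c["vfov"]/2))
    p=np.atleast_2d(P)@T[:3,:3].T+T[:3,3];s=p[:,:2]/p[:,2:];s=s*(1+c["k1"]*(s**2).sum(1,keepdims=True))
    return s*f+[c["cx"],c["cy"]]
def ray(n,uv):
    c=C[n];T=c["camera_from_world"];f=240/np.tan(np.radians(c["vfov"]/2))
    d=(np.array(uv,float)-[c["cx"],c["cy"]])/f;s=d.copy()
    for _ in range(20): s=d/(1+c["k1"]*(s@s))
    R=T[:3,:3];return -R.T@T[:3,3],R.T@np.r_[s,1]
def atz(n,uv,z):
    o,d=ray(n,uv);return o+d*(z-o[2])/d[2]
def c1(u,v): return ((u+.5)/5-.5+240,(v+.5)/5-.5+230)
def c2(u,v): return ((u+.5)/3.4-.5+280,(v+.5)/3.4-.5+180)
def J(x,p):  # jig->world, x=(x,y,yaw)
    c,s=np.cos(x[2]),np.sin(x[2]);p=np.atleast_2d(p)
    return np.c_[x[0]+c*p[:,0]-s*p[:,1],x[1]+s*p[:,0]+c*p[:,1],p[:,2]]
E
cat > m.py <<'E'
from h import *
K=np.array([[.15,.055,.018],[-.15,.055,.018],[-.15,-.055,.018],[.15,-.055,.018]])
px=np.array([c1(*q) for q in[(42,52),(745,85),(738,347),(27,312)]])
W=np.array([atz("top",q,.018) for q in px]);print(W.round(4))
best=None
for perm in (K,K*[1,-1,1]):
    r=least_squares(lambda x:(J(x,perm)-W)[:,:2].ravel(),[*W.mean(0)[:2],1.6])
    print(r.cost,r.x)
    if best is None or r.cost<best[0]:best=(r.cost,r.x)
x=best[1];print("jig",x,np.degrees(x[2]))
np.save("jig.npy",x)
inv=lambda P:J([0,0,-x[2]],(P-[x[0],x[1],0]))
print("side corner pred",proj("side",J(x,[[-.15,-.055,.018],[-.15,.055,.018],[.15,.055,.018],[.15,-.055,.018]])),c2(403,243))
for nm,n,q,z in[("port","top",c1(104,180),.06),("port","side",c2(197,446),.06),("front","top",c1(62,185),.05),("back","top",c1(252,185),.05),("stop","top",c1(304,157),.04)]:
    print(nm,n,(inv(atz(n,q,z))*1000).round(1))
ax=np.array([-.052,0,.096])
for a in range(45,91,3):
    a=np.radians(a);P=[J(x,ax+r*np.array([-np.cos(a),0,np.sin(a)]))[0] for r in(.05,.115)]
    print(round(np.degrees(a)),proj("top",P).round(1).tolist(),proj("side",P).round(1).tolist())
print(c1(632,186),c1(565,190),c2(322,35),c2(308,135))
E
python3 m.py
```

```text
[[ 0.6094  0.0614  0.018 ]
 [ 0.5891 -0.2373  0.018 ]
 [ 0.4785 -0.2305  0.018 ]
 [ 0.4995  0.0685  0.018 ]]
0.02430772990853582 [ 0.54414249 -0.08445302  1.50107216]
4.6337614187569447e-07 [ 0.54414249 -0.08445302  1.50261546]
jig [ 0.54414249 -0.08445302  1.50261546] 86.09352393791035
side corner pred [[354.35060725 239.37124852]
 [399.18704935 250.68606657]
 [358.59053494 346.49472456]
 [304.06959596 328.84287519]] (398.1764705882353, 251.11764705882354)
port top [[115.5  -0.4  60. ]]
port side [[118.7   0.6  60. ]]
front top [[133.7   2.1  50. ]]
back top [[55.9 -1.7 50. ]]
stop top [[ 35.6 -14.7  40. ]]
45 [[363.9, 269.1], [392.1, 269.2]] [[372.4, 220.5], [380.4, 191.2]]
48 [[363.0, 269.0], [390.0, 269.0]] [[372.2, 220.3], [380.0, 190.6]]
51 [[362.0, 268.9], [387.8, 268.8]] [[372.0, 220.1], [379.6, 190.1]]
54 [[361.0, 268.8], [385.4, 268.6]] [[371.8, 220.0], [379.1, 189.7]]
57 [[359.9, 268.8], [382.9, 268.4]] [[371.5, 220.0], [378.6, 189.5]]
60 [[358.8, 268.7], [380.2, 268.2]] [[371.2, 220.1], [378.0, 189.4]]
63 [[357.6, 268.6], [377.4, 268.0]] [[371.0, 220.2], [377.4, 189.5]]
66 [[356.4, 268.5], [374.5, 267.8]] [[370.7, 220.4], [376.7, 189.7]]
69 [[355.1, 268.4], [371.4, 267.6]] [[370.4, 220.6], [376.0, 190.1]]
72 [[353.8, 268.3], [368.3, 267.4]] [[370.0, 220.9], [375.3, 190.6]]
75 [[352.5, 268.3], [365.0, 267.2]] [[369.7, 221.3], [374.5, 191.3]]
78 [[351.2, 268.2], [361.7, 267.0]] [[369.4, 221.7], [373.7, 192.2]]
81 [[349.8, 268.1], [358.4, 266.8]] [[369.0, 222.2], [372.9, 193.2]]
84 [[348.4, 268.0], [354.9, 266.6]] [[368.6, 222.8], [372.1, 194.4]]
87 [[347.0, 268.0], [351.5, 266.4]] [[368.3, 223.4], [371.2, 195.7]]
90 [[345.6, 267.9], [348.0, 266.3]] [[367.9, 224.1], [370.3, 197.2]]
(366.0, 266.8) (352.6, 267.6) (374.3529411764706, 189.94117647058823) (370.2352941176471, 219.35294117647058)
```

The jig fits to about 0.5 mm, at world (0.544, -0.084) with yaw 86.1°. The module's centre is at jig x≈96, a gap of about 21 mm, and the handle is at about 74°. First I'll turn and raise the tool, close the fingers and carry it across to beyond the mouth.

```bash
python3 -m crank '[{"gripper":0,"travel":[0,0,-5],"twist":[0,0,-0.16]},{"gripper":0,"travel":[0,0,-5],"twist":[0,0,-0.16]},{"gripper":0,"travel":[0,0,-5],"twist":[0,0,-0.16]},{"gripper":0,"travel":[0,0,-5],"twist":[0,0,-0.16]},{"gripper":0,"travel":[0,0,-5],"twist":[0,0,-0.16]},{"gripper":0,"travel":[0,0,-5],"twist":[0,0,-0.16]},{"gripper":0,"travel":[0,0,-5],"twist":[0,0,-0.16]},{"gripper":0,"travel":[0,0,-5],"twist":[0,0,-0.16]}]'
python3 -m crank '[{"gripper":0,"travel":[45,27,0],"twist":[0,0,0]},{"gripper":0,"travel":[45,27,0],"twist":[0,0,0]},{"gripper":0,"travel":[45,27,0],"twist":[0,0,0]},{"gripper":0,"travel":[45,27,0],"twist":[0,0,0]},{"gripper":0,"travel":[45,27,0],"twist":[0,0,0]},{"gripper":0,"travel":[45,27,0],"twist":[0,0,0]},{"gripper":0,"travel":[45,27,0],"twist":[0,0,0]},{"gripper":0,"travel":[45,27,0],"twist":[0,0,0]},{"gripper":0,"travel":[45,27,0],"twist":[0,0,0]},{"gripper":0,"travel":[45,27,0],"twist":[0,0,0]},{"gripper":0,"travel":[45,27,0],"twist":[0,0,0]},{"gripper":0,"travel":[45,27,0],"twist":[0,0,0]}]'
cat > go.py <<'E'
# offset from the TCP to a jig-frame point (mm), in tool axes
import sys; from h import *; from scipy.spatial.transform import Rotation as Ro
o=bot.get_obs(); R=Ro.from_euler("xyz",o["tcp_rot"],degrees=True).as_matrix(); x=np.load("jig.npy")
j=J([0,0,-x[2]],o["ee_pos"]-[x[0],x[1],0])[0]*1000
Rj=Ro.from_euler("z",-x[2]).as_matrix()
F=Rj@o["wrist_force"]
print("t",round(o["time"],2),"tcp jig",j.round(1),"rot",o["tcp_rot"].round(2),"F jig",F.round(1),"q",o["q"].round(0))
print("tool x,z in jig",(Rj@R)[:,0].round(3),(Rj@R)[:,2].round(3))
if len(sys.argv)>3:
    d=np.array(list(map(float,sys.argv[1:4])))-j; print("tool delta",((Rj@R).T@d).round(1))
E
python3 go.py 185 0 120
```

```text
time: 1.1
ee_pos: [0.121, -0.5364, 0.271]
tcp_rot: [-180.0, -0.0, 86.3]
wrist_force: [0.8, 0.1, -0.1]
opening: 0.0002
grasp_force: 0.0
time: 2.6
ee_pos: [0.4821, -0.0184, 0.2711]
tcp_rot: [-180.0, 0.0, 86.1]
wrist_force: [0.4, -0.8, 0.3]
opening: -0.0004
grasp_force: 0.0
t 2.6 tcp jig [ 61.6  66.4 271.1] rot [-179.99    0.     86.06] F jig [-0.7 -0.4  0.3] q [-2. -3.  6. 99. -0. 92.]
tool x,z in jig [ 1.    -0.001 -0.   ] [-0.  0. -1.]
tool delta [123.4  66.3 151.1]
```

```bash
python3 -m crank '[{"gripper":0,"travel":[41,22,0],"twist":[0,0,0]},{"gripper":0,"travel":[41,22,0],"twist":[0,0,0]},{"gripper":0,"travel":[41,22,0],"twist":[0,0,0]},{"gripper":0,"travel":[0,0,0],"twist":[0,-0.131,0]},{"gripper":0,"travel":[0,0,0],"twist":[0,-0.131,0]},{"gripper":0,"travel":[0,0,0],"twist":[0,-0.131,0]},{"gripper":0,"travel":[0,0,0],"twist":[0,-0.131,0]},{"gripper":0,"travel":[0,0,0],"twist":[0,0,0]}]' >/dev/null
python3 go.py 172 0 37
```

```text
t 3.6 tcp jig [184.4   1.  268.9] rot [-179.73   30.13   86.32] F jig [ 0.8 -0.7  0.2] q [ 23.  20.  27. 112. -26. 120.]
tool x,z in jig [ 0.865  0.003 -0.502] [-0.502  0.003 -0.865]
tool delta [105.7   1.9 206.8]
```

```bash
python3 -m crank '[{"gripper":0,"travel":[21,0,41],"twist":[0,0,0]},{"gripper":0,"travel":[21,0,41],"twist":[0,0,0]},{"gripper":0,"travel":[21,0,41],"twist":[0,0,0]},{"gripper":0,"travel":[21,0,41],"twist":[0,0,0]},{"gripper":0,"travel":[21,1,41],"twist":[0,0,0]},{"gripper":0,"travel":[0,0,0],"twist":[0,0,0]}]' >/dev/null
python3 go.py 150 0 36
```

```text
t 4.35 tcp jig [169.7   1.5  38.9] rot [-179.68   30.03   86.14] F jig [-0.1 -0.   1. ] q [ 22.  20.   1.  86. -27. 119.]
tool x,z in jig [ 0.866  0.001 -0.501] [-0.501  0.005 -0.866]
tool delta [-15.6   1.5  12.4]
```

Run:
```python
from h import *
im=cv2.resize(bot.camera("side")[:,:,::-1][230:360,280:420],None,fx=5,fy=4.6*5/4.6,interpolation=cv2.INTER_CUBIC)
cv2.imwrite("pics/p1.png",im[:600])
```

```text
(no output)
```

View pics/p1.png

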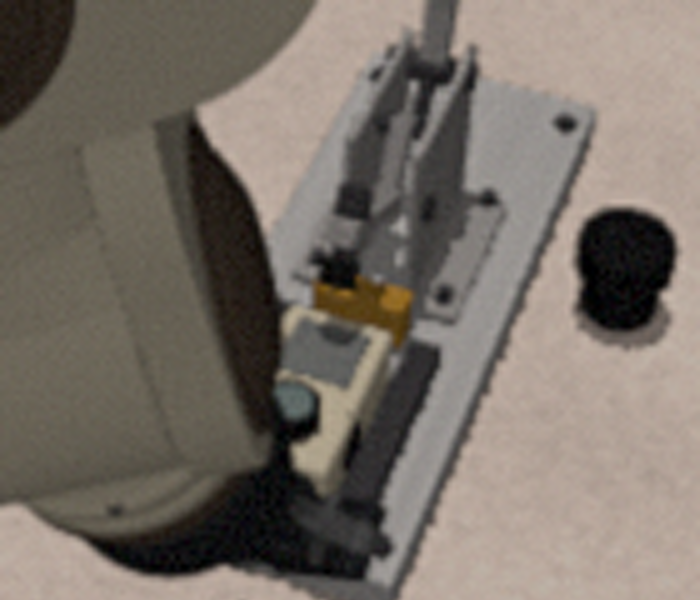

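The fingers stand in front of the module's free face, over the channel at about (340,540), and nothing is touched. Now I'll approach it and then push in small steps.

```bash
python3 -m crank '[{"gripper":0,"travel":[-5,0.5,4],"twist":[0,0,0]},{"gripper":0,"travel":[-5,0.5,4],"twist":[0,0,0]},{"gripper":0,"travel":[-4.5,0.5,4],"twist":[0,0,0]},{"gripper":0,"travel":[-2.6,0,1.5],"twist":[0,0,0]},{"gripper":0,"travel":[-2.6,0,1.5],"twist":[0,0,0]},{"gripper":0,"travel":[0,0,0],"twist":[0,0,0]}]' >/dev/null
python3 go.py
python3 -m crank '[{"gripper":0,"travel":[-1.7,0,1],"twist":[0,0,0]},{"gripper":0,"travel":[-1.7,0,1],"twist":[0,0,0]},{"gripper":0,"travel":[-1.7,0,1],"twist":[0,0,0]},{"gripper":0,"travel":[0,0,0],"twist":[0,0,0]}]' >/dev/null
python3 go.py
```

```text
t 5.15 tcp jig [146.4  -1.6  38.2] rot [-180.     30.02   86.04] F jig [-0.2 -0.3  0.5] q [ 20.  18.  -1.  84. -27. 117.]
tool x,z in jig [ 0.866 -0.001 -0.5  ] [-0.5    0.001 -0.866]
t 5.65 tcp jig [140.6  -1.7  38.1] rot [179.99  30.02  86.04] F jig [1.7 0.2 0. ] q [ 19.  18.  -1.  84. -27. 116.]
tool x,z in jig [ 0.866 -0.001 -0.5  ] [-0.5    0.    -0.866]
```

The tool is in contact and sliding at 1.7 N. The stop should come at a TCP x of about 125.

```bash
python3 -m crank '[{"gripper":0,"travel":[-1.7,-0.2,1],"twist":[0,0,0]},{"gripper":0,"travel":[-1.7,-0.2,1],"twist":[0,0,0]},{"gripper":0,"travel":[-1.7,-0.2,1],"twist":[0,0,0]},{"gripper":0,"travel":[-1.7,-0.2,1],"twist":[0,0,0]},{"gripper":0,"travel":[0,0,0],"twist":[0,0,0]}]' >/dev/null
python3 go.py|head -1
for i in 1 2; do python3 -m crank '[{"gripper":0,"travel":[-0.9,0,0.5],"twist":[0,0,0]},{"gripper":0,"travel":[-0.9,0,0.5],"twist":[0,0,0]}]' >/dev/null
python3 go.py|head -1; done
```

```text
t 6.28 tcp jig [132.5  -0.8  38.1] rot [-180.     30.04   86.03] F jig [ 1.  -1.3  0.4] q [ 19.  17.  -2.  83. -28. 116.]
t 6.53 tcp jig [130.8  -0.8  38.1] rot [-180.     30.02   86.05] F jig [ 3.8 -0.8  0.8] q [ 18.  17.  -2.  83. -28. 115.]
t 6.78 tcp jig [128.6  -0.8  38.1] rot [-179.99   30.02   86.05] F jig [ 3.8 -0.3  1. ] q [ 18.  17.  -2.  83. -28. 115.]
```

```bash
for i in 1 2 3; do python3 -m crank '[{"gripper":0,"travel":[-0.5,0,0.3],"twist":[0,0,0]},{"gripper":0,"travel":[-0.4,0,0.25],"twist":[0,0,0]}]' >/dev/null
python3 go.py|head -1|cut -c1-100; done
```

```text
t 7.03 tcp jig [127.6  -0.8  38.1] rot [180.    30.02  86.04] F jig [ 3.6 -0.7  0.7] q [ 18.  17.  -
t 7.28 tcp jig [126.6  -0.8  38.1] rot [180.    30.02  86.05] F jig [2.9 0.2 1.8] q [ 18.  17.  -2. 
t 7.53 tcp jig [125.5  -0.8  38. ] rot [180.    30.02  86.05] F jig [3.1 0.7 0.5] q [ 18.  17.  -2.
```

```bash
for i in 1 2 3 4 5; do python3 -m crank '[{"gripper":0,"travel":[-0.5,0,0.3],"twist":[0,0,0]}]' >/dev/null
python3 go.py|head -1|cut -c1-100; done
```

```text
t 7.65 tcp jig [124.9  -0.9  38.1] rot [179.99  30.02  86.04] F jig [4.1 0.3 1.4] q [ 18.  17.  -3. 
t 7.78 tcp jig [124.7  -0.9  38. ] rot [179.99  29.98  86.04] F jig [8.1 1.3 3. ] q [ 18.  17.  -3. 
t 7.9 tcp jig [124.6  -1.1  38. ] rot [179.96  29.92  86.04] F jig [ 9.9 -1.2  1.2] q [ 18.  17.  -3
t 8.03 tcp jig [124.5  -1.3  38.1] rot [179.93  29.87  86.04] F jig [13.2 -0.7  2.3] q [ 18.  17.  -
t 8.15 tcp jig [124.4  -1.3  38.1] rot [179.92  29.81  86.05] F jig [15.9  0.4  3.8] q [ 18.  17.  -
```

The module bears on the stop: the TCP halted at x=124.5 and the force rose steadily to 16 N. Next I'll back straight off, lift, cross over to the handle's +x side and cut the tilt to 15°.

```bash
python3 -m crank '[{"gripper":0,"travel":[6,0,-3.5],"twist":[0,0,0]},{"gripper":0,"travel":[17,0,-10],"twist":[0,0,0]},{"gripper":0,"travel":[-24,0,-42],"twist":[0,0,0]},{"gripper":0,"travel":[-24,0,-42],"twist":[0,0,0]},{"gripper":0,"travel":[-24,0,-42],"twist":[0,0,0]},{"gripper":0,"travel":[-24,0,-42],"twist":[0,0,0]},{"gripper":0,"travel":[-24,0,-42],"twist":[0,0,0]},{"gripper":0,"travel":[0,0,0],"twist":[0,0.131,0]},{"gripper":0,"travel":[0,0,0],"twist":[0,0.131,0]},{"gripper":0,"travel":[0,0,0],"twist":[0,0,0]}]' >/dev/null
python3 go.py -45 0 270
```

```text
t 9.4 tcp jig [149.6  -0.9 281.3] rot [179.88  14.99  85.89] F jig [-0.6  0.7  0.3] q [ 14.  12.  22. 105. -14. 109.]
tool x,z in jig [ 0.966 -0.003 -0.259] [-0.259 -0.001 -0.966]
tool delta [-185.1   -0.3   61.3]
```

```bash
python3 -m crank '[{"gripper":0,"travel":[-46,0,15],"twist":[0,0,0]},{"gripper":0,"travel":[-46,0,15],"twist":[0,0,0]},{"gripper":0,"travel":[-46,0,15],"twist":[0,0,0]},{"gripper":0,"travel":[-46,0,15],"twist":[0,0,0]},{"gripper":0,"travel":[0,0,0],"twist":[0,0,0]}]' >/dev/null
python3 go.py -45 0 196
python3 - <<'E'
from h import *
im=cv2.resize(bot.camera("side")[:,:,::-1][160:360,270:430],None,fx=3,fy=3,interpolation=cv2.INTER_CUBIC)
cv2.imwrite("pics/p2.png",im)
E
```

```text
t 10.03 tcp jig [-4.490e+01 -2.000e-01  2.688e+02] rot [-179.83   15.16   85.88] F jig [ 0.6 -0.1  0.4] q [ -6.   6.  14.  98. -15.  88.]
tool x,z in jig [ 0.965 -0.004 -0.261] [-0.261  0.004 -0.965]
tool delta [18.9  0.1 70.3]
```

View pics/p2.png

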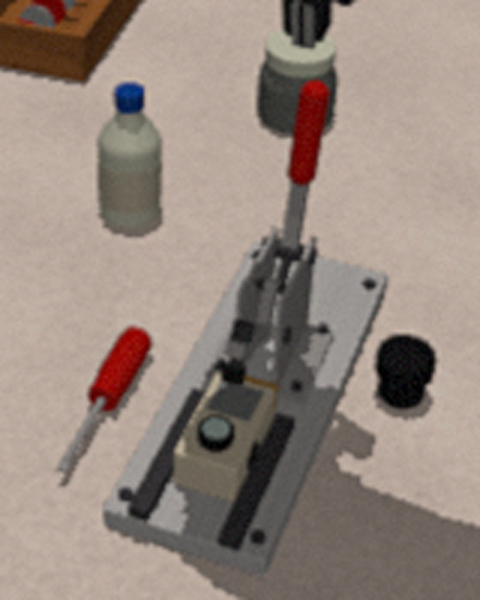

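The picture shows the module against the brass stop, with its back edge at about (240,378). The handle is untouched with its tip at (313,90), and the fingers are above it at (305,20). I'll descend beside it and work out the arc.

```bash
python3 -m crank '[{"gripper":0,"travel":[6,0,24],"twist":[0,0,0]},{"gripper":0,"travel":[6,0,24],"twist":[0,0,0]},{"gripper":0,"travel":[6,0,22],"twist":[0,0,0]},{"gripper":0,"travel":[0,0,0],"twist":[0,0,0]}]' >/dev/null
python3 go.py
cat > arc.py <<'E'
import numpy as np
t=np.radians(15)
def tcp(a,g=10):
    a=np.radians(a); s=1 if a>t else -1; r=100 if s>0 else 78
    C=np.array([-52,96])+r*np.array([-np.cos(a),np.sin(a)])+g*np.array([np.sin(a),np.cos(a)])
    return C-s*11*np.array([-np.cos(t),np.sin(t)])
p=tcp(76)
for a in [74,70,66,62,58,54,50,46,42,38,34,30,27,24,21,18,15.1,12,9,6,3,0,-3,-6,-8]:
    n=tcp(a);d=n-p;print(a,n.round(1),"tool",np.round([np.cos(t)*d[0]-np.sin(t)*d[1],-np.sin(t)*d[0]-np.cos(t)*d[1]],1));p=n
E
python3 arc.py
```

```text
t 10.57 tcp jig [-42.1   0.  195.4] rot [-179.74   15.05   86.2 ] F jig [-0.5  0.5 -0.3] q [ -5.   4.   4.  90. -15.  88.]
tool x,z in jig [ 0.966  0.002 -0.26 ] [-0.26   0.004 -0.966]
74 [-59.3 192. ] tool [-3.2  1.4]
70 [-66.2 190.5] tool [-6.2  3.2]
66 [-72.9 188.6] tool [-6.   3.6]
62 [-79.5 186.1] tool [-5.7  4.1]
58 [-85.9 183.3] tool [-5.4  4.4]
54 [-92.1 179.9] tool [-5.1  4.8]
50 [-98.  176.2] tool [-4.8  5.2]
46 [-103.6  172. ] tool [-4.4  5.5]
42 [-109.   167.5] tool [-4.   5.8]
38 [-114.   162.6] tool [-3.6  6. ]
34 [-118.7  157.4] tool [-3.2  6.3]
30 [-123.   151.8] tool [-2.7  6.5]
27 [-125.9  147.5] tool [-1.7  5. ]
24 [-128.7  143. ] tool [-1.5  5.1]
21 [-131.1  138.3] tool [-1.2  5.1]
18 [-133.4  133.6] tool [-0.9  5.2]
15.1 [-135.3  128.9] tool [-0.6  5. ]
12 [-136.8  124.8] tool [-0.4  4.3]
9 [-138.1  120.9] tool [-0.2  4.1]
6 [-139.2  116.9] tool [0.  4.1]
3 [-140.   112.9] tool [0.2 4.1]
0 [-140.6  108.8] tool [0.4 4.1]
-3 [-141.   104.8] tool [0.7 4.1]
-6 [-141.2  100.6] tool [0.9 4. ]
-8 [-141.3   97.9] tool [0.7 2.7]
```

```bash
python3 -m crank '[{"gripper":0,"travel":[-5,0,2.5],"twist":[0,0,0]},{"gripper":0,"travel":[-5,0,2.5],"twist":[0,0,0]},{"gripper":0,"travel":[-3,0,1.4],"twist":[0,0,0]},{"gripper":0,"travel":[-2.7,0,1.3],"twist":[0,0,0]},{"gripper":0,"travel":[-3.1,0,1.6],"twist":[0,0,0]},{"gripper":0,"travel":[-3.1,0,1.6],"twist":[0,0,0]}]' >/dev/null
python3 go.py -72.9 0 188.6
python3 -m crank '[{"gripper":0,"travel":[-3,0,1.8],"twist":[0,0,0]},{"gripper":0,"travel":[-3,0,1.8],"twist":[0,0,0]}]' >/dev/null
python3 go.py -79.5 0 186.1
python3 -m crank '[{"gripper":0,"travel":[-2.9,0,2],"twist":[0,0,0]},{"gripper":0,"travel":[-2.9,0,2],"twist":[0,0,0]}]' >/dev/null
python3 go.py -85.9 0 183.3
```

```text
t 11.32 tcp jig [-67.8  -0.7 192.6] rot [179.99  15.01  86.04] F jig [ 0.1 -0.6  0.6] q [ -8.   4.   4.  89. -15.  86.]
tool x,z in jig [ 0.966 -0.001 -0.259] [-0.259  0.    -0.966]
tool delta [-3.9 -0.7  5.2]
t 11.57 tcp jig [-74.4  -0.6 190.6] rot [-180.     15.01   86.05] F jig [0.4 0.1 0.8] q [ -9.   4.   3.  88. -15.  85.]
tool x,z in jig [ 0.966 -0.001 -0.259] [-0.259  0.    -0.966]
tool delta [-3.7 -0.6  5.6]
t 11.82 tcp jig [-81.1  -0.6 188.1] rot [-179.99   15.01   86.05] F jig [ 1.2 -0.8  0.6] q [-10.   4.   3.  88. -15.  84.]
tool x,z in jig [ 0.966 -0.001 -0.259] [-0.259  0.    -0.966]
tool delta [-3.4 -0.6  5.9]
```

```bash
python3 -m crank '[{"gripper":0,"travel":[-2.1,0,2.7],"twist":[0,0,0]},{"gripper":0,"travel":[-2.1,0,2.7],"twist":[0,0,0]}]' >/dev/null
python3 go.py|head -1
python3 -m crank '[{"gripper":0,"travel":[-2.1,0,2.7],"twist":[0,0,0]},{"gripper":0,"travel":[-2.1,0,2.7],"twist":[0,0,0]}]' >/dev/null
python3 go.py -98 0 176.2
python3 -m crank '[{"gripper":0,"travel":[-2.4,0,2.6],"twist":[0,0,0]},{"gripper":0,"travel":[-2.4,0,2.6],"twist":[0,0,0]}]' >/dev/null
python3 go.py -103.6 0 172
python3 - <<'E'
from h import *
im=cv2.resize(bot.camera("side")[:,:,::-1][160:360,270:430],None,fx=3,fy=3,interpolation=cv2.INTER_CUBIC)
cv2.imwrite("pics/p3.png",im)
E
```

```text
t 12.07 tcp jig [-86.6  -0.7 184. ] rot [180.    15.02  86.05] F jig [ 0.1 -0.6  0.5] q [-10.   4.   3.  87. -15.  84.]
t 12.32 tcp jig [-92.   -0.6 179.9] rot [-180.     15.01   86.05] F jig [0.6 0.3 1. ] q [-11.   4.   2.  86. -15.  83.]
tool x,z in jig [ 0.966 -0.001 -0.259] [-0.259  0.    -0.966]
tool delta [-4.8 -0.6  5.1]
t 12.57 tcp jig [-98.   -0.7 176.1] rot [-180.     15.01   86.05] F jig [ 0.3 -0.3 -0. ] q [-11.   4.   2.  86. -15.  82.]
tool x,z in jig [ 0.966 -0.001 -0.259] [-0.259  0.    -0.966]
tool delta [-4.4 -0.6  5.4]
```

View pics/p3.png

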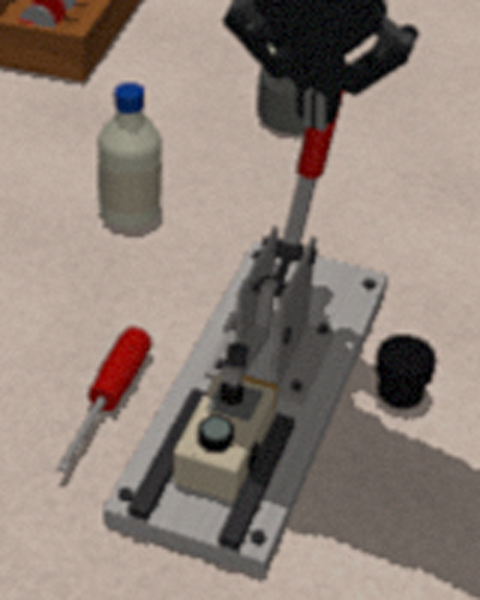

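The handle is following. Its sleeve runs from (312,175) up to about (335,95), the fingers are on it at (316,110), and the clamp arm has come down. I'll check the lateral centring and carry on.

```bash
python3 - <<'E'
from h import *
x=np.load("jig.npy")
P=J(x,np.array([[-98-10.6,-.7,179],[-98-10.6,-.7,195],[-52-64.3,0,96+76.6],[-52-58,0,96+69]])/1e3)
print(((proj("side",P)-[270,160])*3).round(0))
E
python3 -m crank '[{"gripper":0,"travel":[-2.2,-0.3,2.7],"twist":[0,0,0]},{"gripper":0,"travel":[-2.2,-0.3,2.7],"twist":[0,0,0]}]' >/dev/null
python3 go.py|head -1
python3 -m crank '[{"gripper":0,"travel":[-2,0,2.9],"twist":[0,0,0]},{"gripper":0,"travel":[-2,0,2.9],"twist":[0,0,0]}]' >/dev/null
python3 go.py -114 0 162.6
```

```text
[[321. 109.]
 [323.  89.]
 [324. 111.]
 [320. 125.]]
t 12.88 tcp jig [-1.036e+02 -1.000e-01  1.720e+02] rot [179.99  15.01  86.05] F jig [ 0.1 -0.2  1.7] q [-12.   4.   1.  85. -15.  82.]
t 13.12 tcp jig [-1.090e+02 -1.000e-01  1.675e+02] rot [180.    15.01  86.04] F jig [ 1.2 -0.4  1.1] q [-12.   4.   1.  85. -15.  81.]
tool x,z in jig [ 0.966 -0.001 -0.259] [-0.259  0.    -0.966]
tool delta [-3.6 -0.1  6. ]
```

```bash
python3 -m crank '[{"gripper":0,"travel":[-1.8,0,3],"twist":[0,0,0]},{"gripper":0,"travel":[-1.8,0,3],"twist":[0,0,0]}]' >/dev/null
python3 go.py|head -1|cut -c1-105
python3 -m crank '[{"gripper":0,"travel":[-1.6,0,3.1],"twist":[0,0,0]},{"gripper":0,"travel":[-1.6,0,3.1],"twist":[0,0,0]}]' >/dev/null
python3 go.py|head -1|cut -c1-105
python3 -m crank '[{"gripper":0,"travel":[-1.4,0,3.2],"twist":[0,0,0]},{"gripper":0,"travel":[-1.3,0,3.2],"twist":[0,0,0]}]' >/dev/null
python3 go.py -125.9 0 147.5
```

```text
t 13.38 tcp jig [-113.8   -0.2  162.9] rot [179.96  14.99  86.05] F jig [3.6 0.  3.5] q [-13.   4.   0.  
t 13.62 tcp jig [-118.4   -0.3  157.9] rot [179.95  14.99  86.05] F jig [4.9 0.5 7.4] q [-13.   4.  -0.  
t 13.88 tcp jig [-122.6   -0.4  152.7] rot [179.92  14.99  86.05] F jig [ 5.5 -0.6  7.4] q [-14.   4.  -1.  83. -15.  80.]
tool x,z in jig [ 0.966 -0.001 -0.259] [-0.259 -0.001 -0.966]
tool delta [-1.8 -0.4  5.9]
```

The pad has met the module and the handle is pushing back at about 9 N at roughly 30°. I'll go on in steps of about 1°.

```bash
for i in 1 2 3 4 5; do python3 -m crank '[{"gripper":0,"travel":[-0.55,0,1.7],"twist":[0,0,0]}]' >/dev/null
python3 go.py|head -1|cut -c1-95; done
```

```text
t 14.0 tcp jig [-123.7   -0.4  151.2] rot [179.92  15.    86.04] F jig [ 5.7 -0.7  7.8] q [-14.
t 14.12 tcp jig [-124.6   -0.4  149.9] rot [179.91  15.01  86.05] F jig [5.4 0.8 8.9] q [-14.  
t 14.25 tcp jig [-125.7   -0.4  148.4] rot [179.91  15.02  86.04] F jig [ 4.9 -0.1  7.3] q [-14
t 14.38 tcp jig [-126.7   -0.4  146.9] rot [179.91  15.03  86.04] F jig [ 3.5 -0.1  7.5] q [-14
t 14.5 tcp jig [-127.7   -0.4  145.3] rot [179.92  15.03  86.04] F jig [3.6 0.6 6.5] q [-14.
```

Fading: a≈25.

```bash
for i in 1 2 3 4; do python3 -m crank '[{"gripper":0,"travel":[-0.5,0,1.7],"twist":[0,0,0]}]' >/dev/null
python3 go.py|head -1|cut -c1-95; done
```

```text
t 14.62 tcp jig [-128.7   -0.3  143.7] rot [179.93  15.03  86.04] F jig [ 2.6 -0.8  5.2] q [-14
t 14.75 tcp jig [-129.7   -0.3  142.1] rot [179.94  15.03  86.03] F jig [2.2 0.4 4.7] q [-15.  
t 14.88 tcp jig [-130.6   -0.2  140.4] rot [179.96  15.03  86.04] F jig [ 2.5 -0.1  5.1] q [-15
t 15.0 tcp jig [-1.315e+02 -1.000e-01  1.386e+02] rot [179.99  15.03  86.04] F jig [ 1.4 -0.9
```

```bash
sed -i 's/print("t"/np.set_printoptions(suppress=True);print("t"/' go.py; python3 go.py|head -1|cut -c1-95;for i in 1 2 3; do python3 -m crank '[{"gripper":0,"travel":[-0.4,0,1.7],"twist":[0,0,0]}]' >/dev/null
python3 go.py|head -1|cut -c1-95; done
```

```text
t 15.0 tcp jig [-131.5   -0.1  138.6] rot [179.99  15.03  86.04] F jig [ 1.4 -0.9  2.9] q [-15.
t 15.12 tcp jig [-132.4    0.1  136.8] rot [-179.98   15.03   86.04] F jig [-0.1 -0.8  1.6] q [
t 15.25 tcp jig [-133.2    0.2  135.1] rot [-179.96   15.02   86.04] F jig [ 0.3 -0.3  1. ] q [
t 15.38 tcp jig [-134.     0.3  133.4] rot [-179.94   15.01   86.05] F jig [ 0.  -0.2  0. ] q [
```

The force has faded to zero, so the handle has apparently snapped over at about 19°. I'll feel gently for the hard stop to confirm.

```bash
for i in 1 2 3 4; do python3 -m crank '[{"gripper":0,"travel":[-0.3,0,1.2],"twist":[0,0,0]}]' >/dev/null
python3 go.py|head -1|cut -c1-95; done
```

```text
t 15.5 tcp jig [-134.5    0.2  132.4] rot [-179.95   15.01   86.05] F jig [ 0.4  0.1 -1.1] q [-
t 15.62 tcp jig [-135.     0.1  131.6] rot [-179.99   15.     86.05] F jig [1.7 0.1 0.7] q [-15
t 15.75 tcp jig [-135.4   -0.1  130.9] rot [179.98  14.98  86.06] F jig [4.5 0.2 4.2] q [-15.  
t 15.88 tcp jig [-135.7   -0.3  130.1] rot [179.94  14.96  86.07] F jig [6.4 0.1 7.2] q [-15.
```

```bash
for i in 1 2; do python3 -m crank '[{"gripper":0,"travel":[-0.1,0,0.8],"twist":[0,0,0]}]' >/dev/null
python3 go.py|head -1|cut -c1-95; done
```

```text
t 16.0 tcp jig [-135.9   -0.5  129.8] rot [179.9   14.95  86.07] F jig [8.9 0.6 8.1] q [-15.   
t 16.12 tcp jig [-136.    -0.6  129.4] rot [179.87  14.95  86.07] F jig [ 8.9  1.8 11. ] q [-15
```

The stop is felt at about 14 N total, with the handle at roughly 16°. I'll withdraw along the surface normal and look.

```bash
python3 -m crank '[{"gripper":0,"travel":[0,0,-5],"twist":[0,0,0]},{"gripper":0,"travel":[0,0,-15],"twist":[0,0,0]},{"gripper":0,"travel":[0,0,-40],"twist":[0,0,0]},{"gripper":0,"travel":[0,0,-50],"twist":[0,0,0]},{"gripper":0,"travel":[0,0,-50],"twist":[0,0,0]},{"gripper":0,"travel":[0,0,0],"twist":[0,0,0]}]' >/dev/null
python3 go.py
python3 - <<'E'
from h import *
im=cv2.resize(bot.camera("side")[:,:,::-1][180:360,270:430],None,fx=3,fy=3,interpolation=cv2.INTER_CUBIC)
cv2.imwrite("pics/p4.png",im)
x=np.load("jig.npy")
for a in(12,14,16,18,20,24,30):
    a=np.radians(a);P=[J(x,(np.array([-52,0,96])+r*np.array([-np.cos(a),0,np.sin(a)]))/1e3)[0] for r in(50,125)]
    print(round(np.degrees(a)),((proj("side",P)-[270,180])*3).round(0).tolist())
E
```

```text
t 16.88 tcp jig [-94.9  -1.1 287.6] rot [179.6   15.08  85.99] F jig [-1.2 -0.4 -0.8] q [-11.   6.  16.  98. -15.  83.]
tool x,z in jig [ 0.966 -0.002 -0.26 ] [-0.26  -0.006 -0.966]
12 [[310.0, 139.0], [340.0, 69.0]]
14 [[310.0, 138.0], [340.0, 65.0]]
16 [[310.0, 136.0], [340.0, 61.0]]
18 [[310.0, 135.0], [340.0, 57.0]]
20 [[310.0, 133.0], [340.0, 54.0]]
24 [[310.0, 131.0], [340.0, 47.0]]
30 [[309.0, 127.0], [339.0, 37.0]]
```

View pics/p4.png

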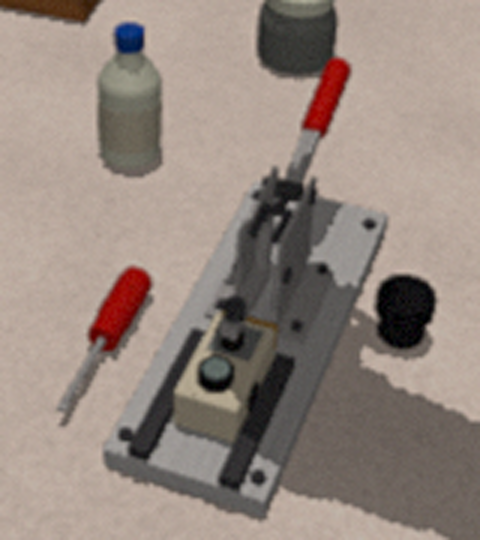

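The handle is still down at about 16–17° (tip at (343,60)) with the robot clear. The pad sits on the module's top at (233,340), the module is against the brass stop, and the bystanders haven't moved.

```bash
python3 -c "
from workcell import bot
print(bot.job_done())"
```

```text
the job is handed in; nothing more can be done
None
```

The module bears on the brass end stop (felt at about 16 N), the clamp handle is over centre and stays down by itself at about 16°, the pad is on the module, and the job was handed in at about 17 s with the robot touching nothing.

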